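Close the twist-fit canister over the small one nested in it

ROBOT

A 6-joint arm with a two-finger parallel gripper is mounted at the origin on a cart in front of the work surface, level with it; the furniture and walls round the work are solid. World frame = base frame: x ahead of the robot, y to its left, z up, the work surface at z = 0. Lengths are in m, angles in rad, forces in N, time in s.
With the tool pointing down it reaches from about 0.35 to 0.85 m from the base axis. Payload 8.1 kg.
Tool frame: the origin (TCP) lies midway between the tips of the shut fingers; the grasp point (between the pads) lies 19 mm behind it (robot.tcp_to_grasp is the distance from the TCP to the grasp point, in m); x points along the fingers, y is the direction in which the jaws open and shut, and the axes are right-handed (so a half turn about x gives the same grasp; the last joint's range is limited). The gripper opens to 93 mm and grips with 3 to 60 N. Pads are 15 mm wide; open, the fingers measure 128 mm over their backs; the gripper's body (75 mm by 188 mm) begins 65 mm behind the grasp point.
Start: joints at [-1.272, 0.13, 1.488, -0, 1.523, -0.085], TCP at [0.225, -0.556, 0.219] pointing down, gripper open.
Joint ranges: [-2.96, 2.96], [-0.89, 2.26], [0.02, 2.5], [-1.34, 4.48], [0, 2.73], [-2.66, 2.66]. Speed limits (rad/s): [2.39, 2.39, 2.79, 3.14, 3.14, 3.14].

INTERFACE

Orientations are given as a rotation vector (axis times angle).
In Python, from plant import robot gives the robot as it stands.
- The arm moves only by the tool play_rows, never from a script. Its argument "plan" is a list of rows, each an object with "slide": the shift along the world's x, y, z as a fraction of full scale, a list of three; "roll": the turn about the world's z as a fraction of full scale; "fingers": the gripper command: -1 is shut, 1 is fully open, values between are in proportion. A call has 1 to 20 rows; each row shifts and turns the commanded pose from where the row before left it; what a row does not reach is not made up. Full scale, the value 1, is 30 mm for a shift and 8 degrees for a turn. A row lasts 1/8 s, in which the tool goes at most 62.5 mm and 10.7 degrees, less where a joint would pass 70% of its speed; a pose out of reach is approached as far as the arm can. A call with a number of a shift or a turn outside -1 to 1 is refused whole. A call with a gripper value outside its range is refused whole. The fingers move at their own pace and stop on an object; "squeeze" is the grip in N (left out, the last holds). Time passes only in rows, so rows that do not move let the fingers close. It gives the time, the measured TCP pose, the force and the opening at its end, in the units of the state.
- robot.read_state(): the state, without advancing time (a new reading comes with each control period).
- robot.read_camera(name): name is "scene" or "side" or "wrist"; returns the picture (384x512x3 uint8, red, green, blue); there is no depth.
- robot.get_calibration(name): a dict with "fx", "fy", "cx", "cy" (pixels), "R" (3x3) and "t" (3): a world point X has camera coordinates R X + t; the wrist camera has in their place "T_tool_cam" (4x4, takes a point from camera to tool coordinates, whose origin is the TCP and whose axes are the tool frame's). Camera axes: x right, y down, z forward; pixel columns grow to the right and rows downward; lengths in m; the calibration is good to about 2 mm. The wrist camera is an equidistant fisheye: a pixel r from the principal point sees the ray r / f radians off the axis. A picture is of the moment at which its call begins: read the wrist's pose just before it. get_calibration takes no time and is no camera call.
- robot.close_job(): hands the job in, once; it reports no verdict.
Trained networks look in the newest picture that a camera, given by its name, has taken for a name from the list of things; names that differ only in an ending like _2 or _b are one class to them, and where a whole thing is asked for, a point or a joint stands for the part that bears it (a point fixed in the world has none). Each returns a list of dicts, best first, with "p" (0 to 1); they miss things now and then, are a little off and sometimes report something else, mostly with a low value. They report only what shows in the picture. A call takes as long as a camera call. They do not tell look-alikes from the thing itself.
- robot.boxes_of(camera, target): "extent" ([centre column, centre row, width, height] in pixels, round what is visible of it).
- robot.regions_of(camera, target): "region" (384x512 bool, what is visible of it) and "extent" ([centre column, centre row, width, height] in pixels, round what is visible of it).
- robot.mark_of(camera, target): "point" ([column, row] in pixels: a listed point, or the origin of a listed thing).
The state is a dict: "t": time; "q": joint angles; "dq": joint speeds; "joint_torque": joint torques, N m; "tool_pos": TCP position; "orientation": TCP orientation; "force": force on the tool from outside, world axes, zero at the start; "wrist_torque": the same for the moment, N m; "opening": finger opening in m.
Only numpy, scipy, OpenCV 4.12 (cv2) and the standard library are available. Lean on these libraries where they do the work, as an engineer would, in place of code of your own. Each camera call takes 0.05 s, during which the arm holds its last target.

TASK

The small white canister is standing in the round wooden base. Take the taller of the two metal covers by its wooden grip, lower it over the small canister until it sits fully down on the base with its two ears in the gaps between the base's two steel hooks, then turn it clockwise (seen from above) until both ears are fully under the hooks, at the stops, and let go. Leave the shorter cover where it is and the small canister upright inside.

Things in the scene. Friction and masses are not known exactly. Their poses are not given: they have to be found in the camera images.
- tall_cover_grip (a point): Taller cover: aluminium shell open below, 92 mm outside, 84 inside, 97 tall, 160 g, standing loose on its rim. On top a wooden fin 56 long (x), 14 wide (y: pinch across), 40 high. Two 18 mm wide, 6 thick ears at the rim reach 60 mm out along +x and -x; a half turn is the same. Point: on the axis in the fin, 26 mm above the shell's top, 123 above the rim's underside. z up.
- canister_base: Fixed round wooden base, 148 mm wide, deck 20 mm high; tapered central collar (76 mm, 15 high; 4 mm play in cover). Steel hooks on its +x and -x edge, roofs 10-16 mm over the deck. Ears go down with cover x 30-140 deg counter-clockwise of base x; clockwise they slide under the roofs to stops where the x axes are parallel. Cover seated: its point is 143 mm above this origin (underside centre).
- small_canister_centre (a point): Small closed white canister with wooden lid and knob, 51 mm diameter, 80 mm high, 150 g, standing loose inside the base's collar on the deck (a few mm of play); its top is 100 mm above the worktop. The point is its centre, half-way up. z up.
- short_cover_grip (a point): Shorter cover, the wrong one (too low for the small canister): like the taller cover but 60 mm tall without its fin, standing loose on the worktop, left or right of the taller one. The point lies in its fin, 86 mm above its underside.
Not all that is in view belongs to the job. What is shaped like the part that bears small_canister_centre but turquoise is not meant.

How it is judged:
By the outcome, as a careful person would: the job done as asked, in the order asked, and still so for the second after the job is handed in, with the robot touching nothing.
It also fails if it takes over 45 s, if anything falls off the work surface, if the arm or the gripper's body presses on something with over 40 N, if the wrist force passes 120 N, or if a joint passes its speed limit or range.

## Working session

There is one attempt and no reset: what is moved stays moved. The work goes in short steps, Python scripts to look and compute and a tool call to move; the robot and the scene stay as the last step left them, time stands still between calls to the robot, and variables do not carry over. Pictures are saved under pics/ and viewed, and the job is handed in when it is done.

Besides the shell and the picture viewer there is one more tool, called after "Request:" as name([rows], argument=value, ...), one row to a line, values as JSON. play_rows: Moves the arm, as the interface text tells. Its arguments: {"type":"object","properties":{"plan":{"type":"array","items":{"type":"object","properties":{"slide":{"type":"array","items":{"type":"number","minimum":-1,"maximum":1}},"roll":{"type":"number","minimum":-1,"maximum":1},"fingers":{"type":"number"}}}},"squeeze":{"type":"number"}},"required":["plan"]}

```bash
ls; mkdir -p pics
cat > h.py <<'E'
import numpy as np, cv2
from plant import robot
def save(n,im): cv2.imwrite('pics/'+n+'.png',im[:,:,::-1])
E
python3 - <<'E'
from h import *
s=robot.read_state(); print({k:np.round(v,3) for k,v in s.items()})
for c in ['scene','side','wrist']:
    save(c+'0',robot.read_camera(c)); cal=robot.get_calibration(c); print(c,{k:np.round(v,4).tolist() for k,v in cal.items()})
    for n in ['tall_cover_grip','canister_base','small_canister_centre','short_cover_grip']:
        print(c,n,[(np.round(d['point'],1).tolist(),round(d['p'],2)) for d in robot.mark_of(c,n)][:4])
E
```

```text
pics
{'t': np.float64(0.0), 'q': array([-1.272,  0.131,  1.489, -0.   ,  1.523, -0.085]), 'dq': array([-0.002, -0.   , -0.001, -0.001,  0.001, -0.   ]), 'joint_torque': array([-2.0000e-03, -5.5986e+01, -4.9175e+01,  7.7000e-02,  3.6000e-02,
       -0.0000e+00]), 'tool_pos': array([ 0.225, -0.556,  0.218]), 'orientation': array([ 2.012,  0.393, -2.012]), 'force': array([ 0.042,  0.327, -0.18 ]), 'wrist_torque': array([-0.018, -0.031,  0.042]), 'opening': np.float64(0.093)}
scene {'fx': 347.3718, 'fy': 347.3718, 'cx': 252.3743, 'cy': 189.3961, 'R': [[-0.5125, -0.8587, 0.0019], [-0.3735, 0.2209, -0.9009], [0.7732, -0.4624, -0.4339]], 't': [0.3202, 0.2858, 0.8965]}
scene tall_cover_grip []
scene canister_base [([227.9, 231.2], 0.56)]
scene small_canister_centre [([179.5, 238.4], 0.89), ([156.2, 249.5], 0.87), ([230.4, 215.7], 0.84), ([274.5, 191.0], 0.78)]
scene short_cover_grip [([284.8, 197.8], 0.76)]
side {'fx': 404.6347, 'fy': 404.6347, 'cx': 257.5489, 'cy': 196.9454, 'R': [[-0.9708, -0.2392, 0.0195], [-0.1644, 0.6035, -0.7803], [0.1748, -0.7607, -0.6252]], 't': [0.4892, 0.1354, 1.1569]}
side tall_cover_grip [([304.2, 132.3], 0.78)]
side canister_base []
side small_canister_centre [([250.7, 240.6], 0.95), ([236.0, 334.0], 0.91), ([236.6, 300.1], 0.64), ([237.7, 185.9], 0.62)]
side short_cover_grip [([273.7, 184.8], 0.93)]
wrist {'fx': 297.3186, 'fy': 297.3186, 'cx': 254.0192, 'cy': 185.8458, 'T_tool_cam': [[0.0006, -0.2901, 0.957, -0.1667], [1.0, -0.0003, -0.0007, 0.0001], [0.0005, 0.957, 0.2901, -0.0801], [0.0, 0.0, 0.0, 1.0]]}
wrist tall_cover_grip []
wrist canister_base []
wrist small_canister_centre []
wrist short_cover_grip []
```

View pics/scene0.png

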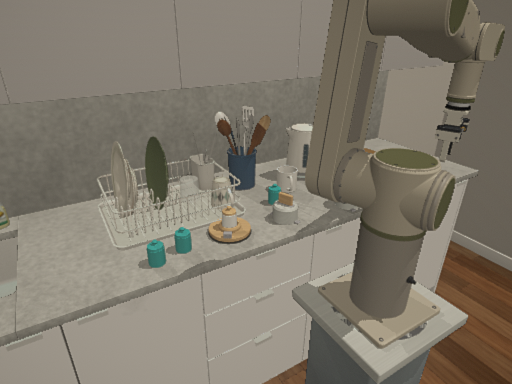

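View pics/side0.png

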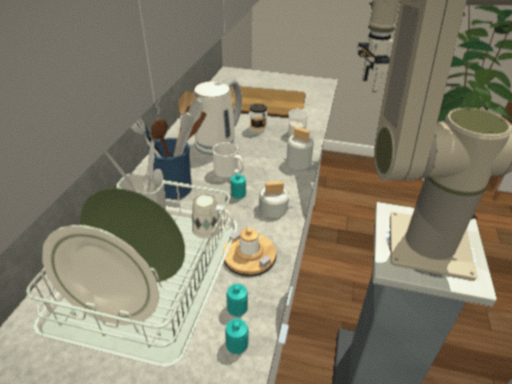

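View pics/wrist0.png

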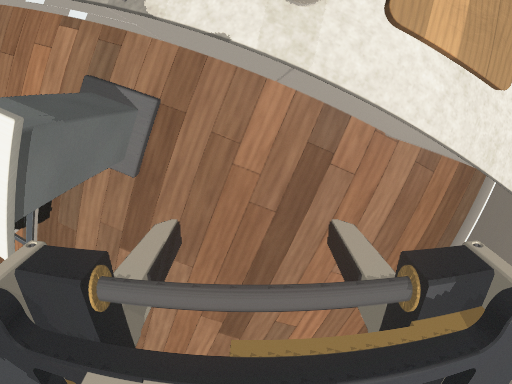

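The side view shows the tall cover at (302,150), the short one at (273,198), and the base with the white canister at (250,252). Two turquoise look-alikes stand at (237,299) and (237,335), with a third at (238,186). The scene view has the tall cover hidden behind the arm.

```bash
cat >> h.py <<'E'
def ray(c,px):
    cal=robot.get_calibration(c); 
    if c!='wrist':
        d=np.array([(px[0]-cal['cx'])/cal['fx'],(px[1]-cal['cy'])/cal['fy'],1.]); R=np.array(cal['R']); t=np.array(cal['t'])
        return -R.T@t, R.T@d
def atz(c,px,z):
    o,d=ray(c,px); return o+d*(z-o[2])/d[2]
def proj(c,X):
    cal=robot.get_calibration(c); p=np.array(cal['R'])@np.asarray(X)+np.array(cal['t'])
    return np.array([cal['fx']*p[0]/p[2]+cal['cx'],cal['fy']*p[1]/p[2]+cal['cy']])
def wray(s,px):
    from scipy.spatial.transform import Rotation as Ro
    cal=robot.get_calibration('wrist'); T=np.array(cal['T_tool_cam'])
    u=np.array([px[0]-cal['cx'],px[1]-cal['cy']]); r=np.hypot(*u); th=r/cal['fx']
    d=np.array([*(u/r*np.sin(th)),np.cos(th)]); Rt=Ro.from_rotvec(s['orientation']).as_matrix()
    return s['tool_pos']+Rt@T[:3,3], Rt@T[:3,:3]@d
def watz(s,px,z):
    o,d=wray(s,px); return o+d*(z-o[2])/d[2]
def wproj(s,X):
    from scipy.spatial.transform import Rotation as Ro
    cal=robot.get_calibration('wrist'); T=np.array(cal['T_tool_cam']); Rt=Ro.from_rotvec(s['orientation']).as_matrix()
    p=T[:3,:3].T@(Rt.T@(np.asarray(X)-s['tool_pos'])-T[:3,3]); th=np.arctan2(np.hypot(p[0],p[1]),p[2])
    return np.array([cal['cx'],cal['cy']])+cal['fx']*th*p[:2]/np.hypot(p[0],p[1])
E
python3 - <<'E'
from h import *
print('tall',atz('side',[304.2,132.3],.123)); print('short',atz('side',[273.7,184.8],.086),atz('scene',[284.8,197.8],.086))
print('can',atz('side',[250.7,240.6],.06),atz('scene',[230.4,215.7],.06)); print('base',atz('scene',[227.9,231.2],0.0))
im=cv2.imread('pics/side0.png'); a=cv2.resize(im[110:280,215:330],None,fx=4,fy=3.5,interpolation=cv2.INTER_CUBIC)
cv2.imwrite('pics/crop0.png',cv2.resize(im[115:280,215:335],None,fx=3.6,fy=3.6,interpolation=cv2.INTER_CUBIC))
im=cv2.imread('pics/scene0.png');cv2.imwrite('pics/crop1.png',cv2.resize(im[195:250,195:265],None,fx=10,fy=10,interpolation=cv2.INTER_CUBIC))
from scipy.spatial.transform import Rotation as Ro
print(Ro.from_rotvec(robot.read_state()['orientation']).as_matrix().round(3))
E
```

```text
tall [ 0.41952331 -0.32101612  0.123     ]
short [ 0.46698398 -0.046639    0.086     ] [ 0.45798354 -0.03388939  0.086     ]
can [0.48057994 0.17542832 0.06      ] [0.48433397 0.16984411 0.06      ]
base [0.48764801 0.17948949 0.        ]
[[ 0.     0.374 -0.927]
 [-0.    -0.927 -0.374]
 [-1.     0.    -0.   ]]
```

View pics/crop0.png

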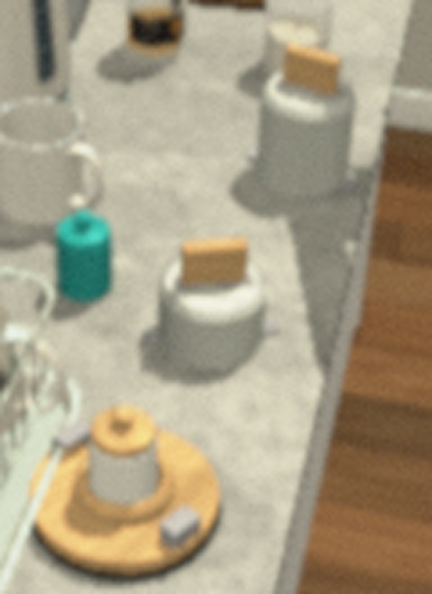

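View pics/crop1.png

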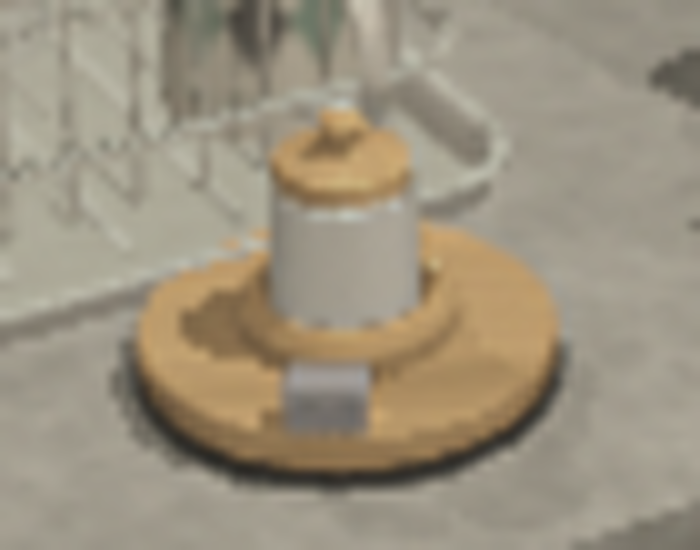

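Run:
```python
from h import *
a=atz('side',[295.6,128],.137);b=atz('side',[309.4,130.8],.137); print('tall fin',a,b,np.degrees(np.arctan2(*(b-a)[1::-1])))
a=atz('side',[235,235.8],.036);b=atz('side',[265.3,260.6],.036); print('hooks',a,b,(a+b)/2,np.linalg.norm(a-b),np.degrees(np.arctan2(*(b-a)[1::-1])))
c=atz('scene',[227.7,232],.036);print('hook scene',c)
```

```text
tall fin [ 0.45011909 -0.31747025  0.137     ] [ 0.40143913 -0.31116864  0.137     ] 172.62409106051652
hooks [0.5330301  0.14515965 0.036     ] [0.43152831 0.21291707 0.036     ] [0.48227921 0.17903836 0.036     ] 0.12203966713405688 146.27494433112346
hook scene [0.43301516 0.20712902 0.036     ]
```

Request:
play_rows([
  {"slide":[0.34,0.41,0.05],"roll":1,"fingers":1},
  {"slide":[0.34,0.41,0.05],"roll":1,"fingers":1},
  {"slide":[0.34,0.41,0.05],"roll":1,"fingers":1},
  {"slide":[0.34,0.41,0.05],"roll":1,"fingers":1},
  {"slide":[0.34,0.41,0.05],"roll":1,"fingers":1},
  {"slide":[0.34,0.41,0.05],"roll":1,"fingers":1},
  {"slide":[0.34,0.41,0.05],"roll":1,"fingers":1},
  {"slide":[0.34,0.41,0.05],"roll":1,"fingers":1},
  {"slide":[0.34,0.41,0.05],"roll":1,"fingers":1},
  {"slide":[0.34,0.41,0.05],"roll":1,"fingers":1},
  {"slide":[0.34,0.41,0.05],"roll":1,"fingers":1},
  {"slide":[0.34,0.41,0.05],"roll":1,"fingers":1},
  {"slide":[0.34,0.41,0.05],"roll":1,"fingers":1},
  {"slide":[0.34,0.41,0.05],"roll":1,"fingers":1},
  {"slide":[0.34,0.41,0.05],"roll":1,"fingers":1},
  {"slide":[0.34,0.41,0.05],"roll":1,"fingers":1},
  {"slide":[0.34,0.41,0.05],"roll":1,"fingers":1},
  {"slide":[0.34,0.41,0.05],"roll":1,"fingers":1},
  {"slide":[0.34,0.41,0.05],"roll":0.9,"fingers":1},
  {"slide":[0,0,0],"roll":0,"fingers":1},
])

```text
t: 3.25
tool_pos: [0.419, -0.3221, 0.2474]
orientation: [0.093, 1.568, -0.093]
force: [0.8, -0.0, 1.6]
opening: 0.0927
```

Run:
```python
from h import *
from scipy.spatial.transform import Rotation as Ro
s=robot.read_state(); R=Ro.from_rotvec(s['orientation']).as_matrix()
print(s['t'],s['tool_pos'],s['q'].round(2),'y yaw',np.degrees(np.arctan2(R[1,1],R[0,1])),s['force'])
for c in ['wrist','scene']:
  save(c+'1',robot.read_camera(c))
  print([(np.round(d['point'],1).tolist(),round(d['p'],2)) for d in robot.mark_of(c,'tall_cover_grip')][:3])
```

```text
3.25 [ 0.41901507 -0.32214192  0.24738412] [-0.75 -0.07  1.65  0.    1.57 -2.21] y yaw 83.22851863062252 [ 0.79806773 -0.01614784  1.58054272]
[([258.6, 190.0], 0.7), ([461.6, 183.2], 0.52)]
[]
```

View pics/wrist1.png

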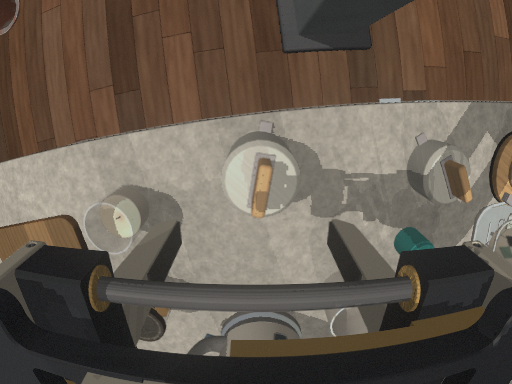

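View pics/scene1.png

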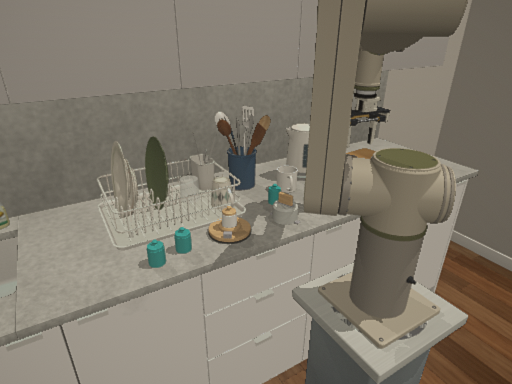

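Run:
```python
from h import *
s=robot.read_state()
print(watz(s,[258.6,190],.123), 'proj est', wproj(s,[.4195,-.321,.123]),wproj(s,[.42,-.32,0]))
im=cv2.imread('pics/wrist1.png');cv2.imwrite('pics/crop2.png',cv2.resize(im[110:230,200:330],None,fx=6,fy=5,interpolation=cv2.INTER_CUBIC))
cv2.imwrite('pics/crop2.png',cv2.resize(im[110:230,200:330],None,fx=5,fy=5,interpolation=cv2.INTER_CUBIC))
```

```text
[ 0.42913224 -0.32016543  0.123     ] proj est [256.67485605 181.12989976] [256.65322617 157.64483568]
```

View pics/crop2.png

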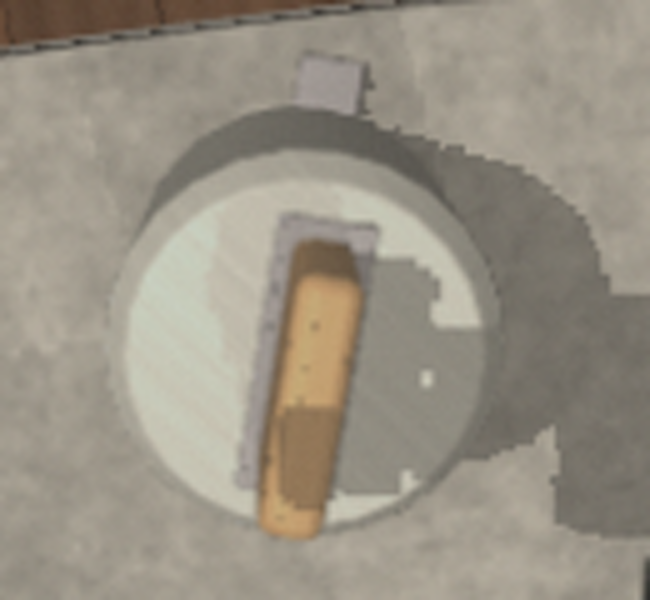

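Run:
```python
from h import *
s=robot.read_state()
f=lambda x,y,z:watz(s,[200+x/5,110+y/5],z)
a=f(330,280,.137);b=f(290,537,.137);print(a,b,(a+b)/2,np.linalg.norm(a-b),np.degrees(np.arctan2(*(b-a)[1::-1])))
e=f(335,57,.006);print('ear tip',e)
l=f(112,310,.095);r=f(500,310,.095);print('shell',l,r,(l+r)/2,np.linalg.norm(l-r))
# side of fin lines: left edge & right edge
for p,q in [((292,285),(260,520)),((360,285),(325,520))]:
  a=f(*p,.137);b=f(*q,.137);print(np.degrees(np.arctan2(*(b-a)[1::-1])))
# plate at shell top
a=f(283,213,.099);b=f(235,488,.099);print('plate',np.degrees(np.arctan2(*(b-a)[1::-1])),np.linalg.norm(b-a))
```

```text
[ 0.40169247 -0.31001511  0.137     ] [ 0.45342495 -0.32383358  0.137     ] [ 0.42755871 -0.31692435  0.137     ] 0.053546241589537726 -14.955346926749469
ear tip [ 0.37010749 -0.29979374  0.006     ]
shell [ 0.41234182 -0.35817063  0.095     ] [ 0.42276875 -0.27251812  0.095     ] [ 0.41755529 -0.31534437  0.095     ] 0.0862848392993982
-14.307683134351352
-14.250603374292117
plate -16.637743779944785 0.0639439586647245
```

Run:
```python
from h import *
for n,p in dict(kettle=(213,148),pot=(172,190),mug=(226,176),glass=(297,135),rackR=(235,225),turq=(238,195)).items(): print(n,atz('side',p,0))
print('plates',atz('side',(150,215),.2),atz('side',(95,255),.2), 'uttop',atz('side',(160,130),.3))
```

```text
kettle [ 0.75859076 -0.32588792  0.        ]
pot [ 8.04289367e-01 -4.31131352e-02 -1.11022302e-16]
mug [ 0.65690208 -0.16528624  0.        ]
glass [ 0.46623188 -0.5099006   0.        ]
rackR [0.55688249 0.06570694 0.        ]
turq [ 0.58786368 -0.07470548  0.        ]
plates [0.69111161 0.29133441 0.2       ] [0.74487235 0.43479122 0.2       ] uttop [0.74712835 0.08271985 0.3       ]
```

Request:
play_rows([
  {"slide":[0.28,0.17,-0.5],"roll":-1,"fingers":1},
  {"slide":[0,0,-1],"roll":0,"fingers":1},
  {"slide":[0,0,-1],"roll":0,"fingers":1},
  {"slide":[0,0,-1],"roll":0,"fingers":1},
  {"slide":[0,0,0],"roll":0,"fingers":1},
], squeeze=35)

```text
t: 4.08
tool_pos: [0.4249, -0.3166, 0.1394]
orientation: [0.207, 1.566, -0.202]
force: [0.1, 0.2, 0.5]
opening: 0.0931
```

Run:
```python
from h import *
s=robot.read_state(); print(s['tool_pos'])
save('wrist2',robot.read_camera('wrist')); save('side2',robot.read_camera('side'))
```

```text
[ 0.42491485 -0.31656608  0.13938627]
```

View pics/wrist2.png

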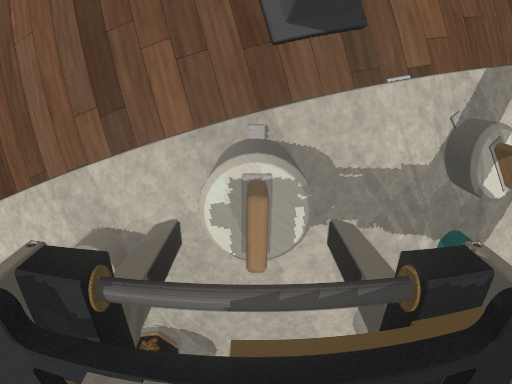

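View pics/side2.png

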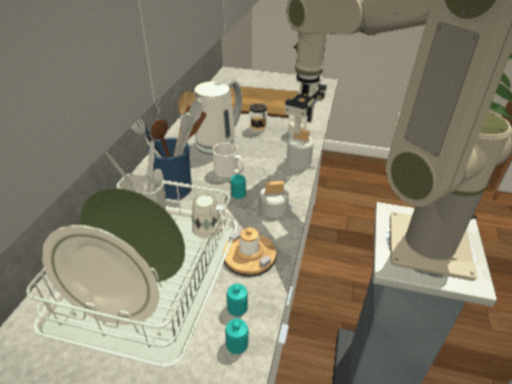

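Run:
```python
from h import *
s=robot.read_state()
im=cv2.imread('pics/wrist2.png');cv2.imwrite('pics/crop3.png',cv2.resize(im[115:280,195:320],None,fx=4,fy=3.6,interpolation=cv2.INTER_CUBIC))
a=watz(s,[258.5,186],.137);b=watz(s,[256.5,271],.137);print(a,b,(a+b)/2,np.linalg.norm(a-b),np.degrees(np.arctan2(*(b-a)[1::-1])),s['tool_pos'])
```

```text
[ 0.39899655 -0.30837203  0.137     ] [ 0.45746023 -0.32498942  0.137     ] [ 0.42822839 -0.31668073  0.137     ] 0.06077943241293539 -15.866966327242341 [ 0.4267805  -0.3179921   0.14288242]
```

View pics/crop3.png

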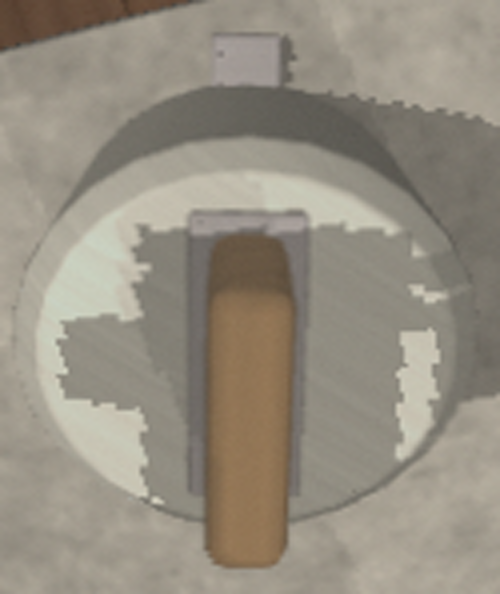

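Run:
```python
from h import *
s=robot.read_state(); s=dict(s); print(s['tool_pos']); s['tool_pos']=np.array([.42491485,-.31656608,.13938627])
a=watz(s,[258,195.6],.137);b=watz(s,[256.8,272.5],.137);print(a,b,(a+b)/2,np.linalg.norm(a-b),np.degrees(np.arctan2(*(b-a)[1::-1])))
```

```text
[ 0.4267805  -0.3179921   0.14288242]
[ 0.40184101 -0.30853946  0.137     ] [ 0.45460833 -0.32312312  0.137     ] [ 0.42822467 -0.31583129  0.137     ] 0.05474552590578908 -15.449565692292293
```

Request:
play_rows([
  {"slide":[0.03,0.04,-0.65],"roll":0,"fingers":1},
  {"slide":[0,0,-0.6],"roll":0,"fingers":0.2},
  {"slide":[0,0,0],"roll":0,"fingers":-1},
  {"slide":[0,0,0],"roll":0,"fingers":-1},
  {"slide":[0,0,0],"roll":0,"fingers":-1},
  {"slide":[0,0,0],"roll":0,"fingers":-1},
  {"slide":[0,0,0],"roll":0,"fingers":-1},
], squeeze=40)

```text
t: 5.05
tool_pos: [0.428, -0.3165, 0.105]
orientation: [0.203, 1.561, -0.203]
force: [-0.5, 0.6, 0.0]
opening: 0.0375
```

Request:
play_rows([
  {"slide":[0,0,0],"roll":0,"fingers":-1},
  {"slide":[0,0,0],"roll":0,"fingers":-1},
  {"slide":[0,0,0],"roll":0,"fingers":-1},
  {"slide":[0,0,0],"roll":0,"fingers":-1},
])

```text
t: 5.55
tool_pos: [0.4277, -0.3162, 0.1045]
orientation: [0.203, 1.562, -0.203]
force: [-0.3, 0.5, -0.5]
opening: 0.014
```

Request:
play_rows([
  {"slide":[0,0,0.5],"roll":0,"fingers":-1},
  {"slide":[0,0,0.9],"roll":0,"fingers":-1},
  {"slide":[0,0,1],"roll":0,"fingers":-1},
  {"slide":[0,0,1],"roll":0,"fingers":-1},
  {"slide":[0,0,1],"roll":0,"fingers":-1},
  {"slide":[0.1,0.5,0.4],"roll":0,"fingers":-1},
  {"slide":[0.15,0.9,0],"roll":0.4,"fingers":-1},
  {"slide":[0.2,1,0],"roll":0.4,"fingers":-1},
  {"slide":[0.2,1,0],"roll":0.4,"fingers":-1},
  {"slide":[0.2,1,0],"roll":0.4,"fingers":-1},
  {"slide":[0.2,1,0],"roll":0.4,"fingers":-1},
  {"slide":[0.2,1,0],"roll":0.4,"fingers":-1},
  {"slide":[0.2,1,0],"roll":0.4,"fingers":-1},
  {"slide":[0.2,1,0],"roll":0.4,"fingers":-1},
  {"slide":[0.2,1,0],"roll":0,"fingers":-1},
  {"slide":[0.1,0.6,0],"roll":0,"fingers":-1},
  {"slide":[0,0,0],"roll":0,"fingers":-1},
  {"slide":[0,0,0],"roll":0,"fingers":-1},
])

```text
t: 7.8
tool_pos: [0.4859, -0.0164, 0.2484]
orientation: [-0.148, 1.566, 0.148]
force: [-0.2, 0.5, -0.8]
opening: 0.0135
```

```bash
cat > g.py <<'E'
from h import *
import json,sys
from scipy.spatial.transform import Rotation as Ro
n=sys.argv[1]; cams=sys.argv[2].split(',')
s=robot.read_state(); R=Ro.from_rotvec(s['orientation']).as_matrix()
print(s['t'],s['tool_pos'].round(4),s['q'].round(2),'yaw_y',np.degrees(np.arctan2(R[1,1],R[0,1])),s['force'].round(1),s['opening'], R[:,0].round(3))
for c in cams: save(c+n,robot.read_camera(c))
json.dump({k:np.array(v).tolist() for k,v in s.items()},open('s'+n+'.json','w'))
E
python3 g.py 3 wrist,side,scene
```

```text
7.8 [ 0.4859 -0.0164  0.2484] [-0.14 -0.19  1.75 -0.    1.58 -1.9 ] yaw_y 100.81320793547184 [-0.2  0.5 -0.8] 0.013523468240488038 [-0.001 -0.    -1.   ]
```

View pics/wrist3.png

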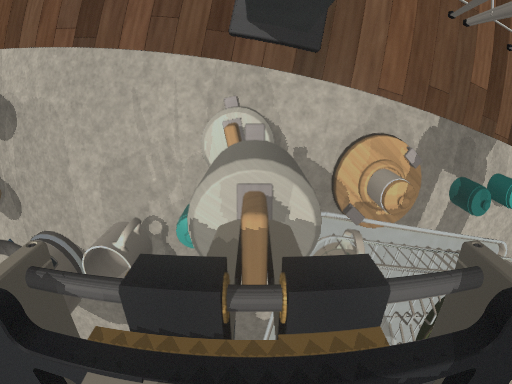

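View pics/side3.png

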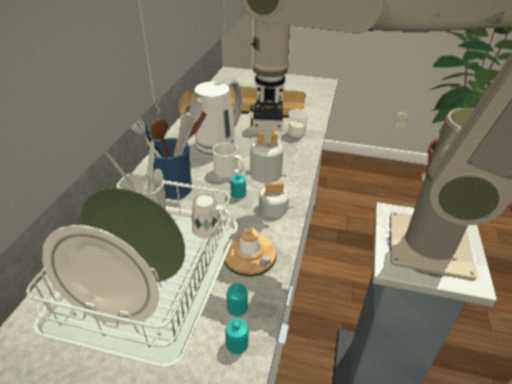

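View pics/scene3.png

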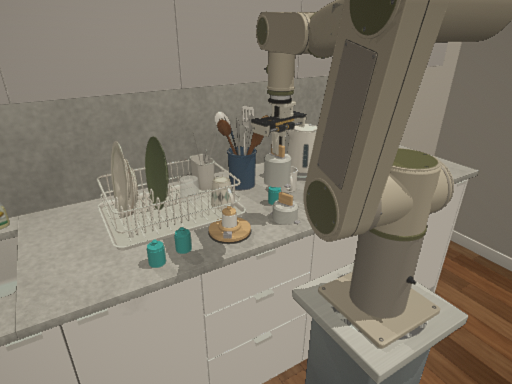

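Run:
```python
import cv2
im=cv2.imread('pics/wrist3.png');cv2.imwrite('pics/crop4.png',cv2.resize(im[125:235,325:435],None,fx=5.4,fy=5.4,interpolation=cv2.INTER_CUBIC))
im=cv2.imread('pics/side3.png');cv2.imwrite('pics/crop5.png',cv2.resize(im[220:280,215:285],None,fx=9,fy=9,interpolation=cv2.INTER_CUBIC))
```

```text
(no output)
```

View pics/crop4.png

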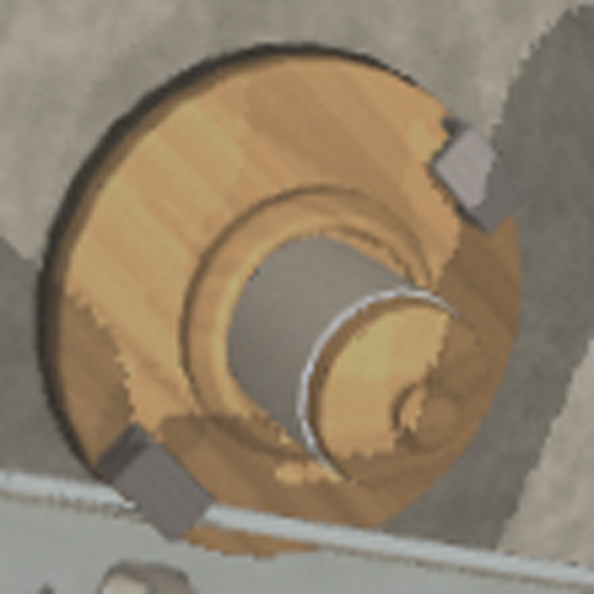

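View pics/crop5.png

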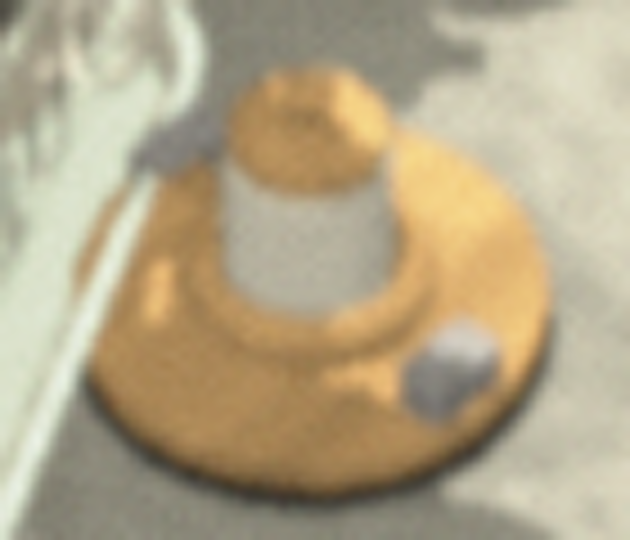

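```bash
cat > fit.py <<'E'
from h import *
import json
from scipy.optimize import least_squares
s={k:np.array(v) for k,v in json.load(open('s3.json')).items()}
f=lambda x,y,z:watz(s,[325+(x+.5)/5.4-.5,125+(y+.5)/5.4-.5],z)
P=[(60,300),(80,200),(110,150),(160,105),(230,68),(300,55),(370,60),(425,88),(521,290),(500,370),(450,440),(400,495),(240,555),(300,548)]
X=np.array([f(*p,.02)[:2] for p in P])
r=least_squares(lambda c:np.hypot(*(X-c[:2]).T)-c[2],[.48,.17,.074],loss='soft_l1',f_scale=.001); print('disk top',r.x,(np.hypot(*(X-r.x[:2]).T)-r.x[2]).round(4))
r=least_squares(lambda c:np.hypot(*(X-c[:2]).T)-.074,[.48,.17],loss='soft_l1',f_scale=.001); print('disk top r fix',r.x)
# collar top ring outer edge radius
P=[(195,320),(215,265),(260,215),(320,195),(370,205),(410,235),(435,285)]
# hooks top faces z=.036
h1=f(467,168,.036); h2=f(158,492,.036)  # approx centres
print('hooks',h1,h2,(h1+h2)/2,np.linalg.norm(h1-h2),np.degrees(np.arctan2(*(h1-h2)[1::-1])))
# knob/lid centre: lid ellipse approx
print('lid z.09', f(398,385,.092))
# side: disk
g=lambda x,y,z:atz('side',[215+(x+.5)/9-.5,220+(y+.5)/9-.5],z)
P=[(552,290),(540,340),(490,415),(400,470),(310,482),(220,470),(150,430),(100,380),(540,225),(490,170),(430,140)]
X=np.array([g(*p,.02)[:2] for p in P])
r=least_squares(lambda c:np.hypot(*(X-c[:2]).T)-c[2],[.48,.17,.074],loss='soft_l1',f_scale=.001); print('side disk',r.x,(np.hypot(*(X-r.x[:2]).T)-r.x[2]).round(4))
a=g(180,143,.036);b=g(463,345,.036);print('side hooks',a,b,(a+b)/2,np.linalg.norm(a-b),np.degrees(np.arctan2(*(b-a)[1::-1])))
# rail
w1=(340,494+0); 
for z in [0.01,.03,.05,.07,.09,.11,.13]:
  A=f(220,517,z)[:2];B=f(590,582,z)[:2]; C=g(150,185,z)[:2];D=g(20,520,z)[:2]
  print(z,A.round(3),B.round(3),C.round(3),D.round(3))
E
python3 fit.py
```

```text
disk top [0.48304281 0.1709072  0.07138023] [-0.0024  0.0006  0.0011  0.0002 -0.0005 -0.0009  0.0001 -0.0001  0.0021
  0.0006 -0.0032 -0.002   0.0011  0.0002]
disk top r fix [0.48525719 0.17103186]
hooks [0.43184141 0.2016922  0.036     ] [0.53516541 0.13872048 0.036     ] [0.48350341 0.17020634 0.036     ] 0.12100118234182439 148.63941189283733
lid z.09 [0.48060669 0.16580117 0.092     ]
side disk [0.48382591 0.17778888 0.07373825] [-0.0015 -0.0029 -0.0016  0.0017  0.0018  0.002  -0.0008 -0.0017  0.0011
  0.0012 -0.    ]
side hooks [0.53460977 0.14413017 0.036     ] [0.43188672 0.20323419 0.036     ] [0.48324825 0.17368218 0.036     ] 0.11851291798231138 150.08506048921976
0.01 [0.548 0.172] [0.55  0.314] [0.546 0.139] [0.543 0.277]
0.03 [0.541 0.162] [0.543 0.297] [0.54  0.158] [0.537 0.293]
0.05 [0.534 0.152] [0.536 0.28 ] [0.534 0.177] [0.531 0.309]
0.07 [0.527 0.142] [0.529 0.263] [0.528 0.197] [0.525 0.325]
0.09 [0.52  0.132] [0.522 0.246] [0.521 0.216] [0.519 0.34 ]
0.11 [0.513 0.122] [0.515 0.229] [0.515 0.235] [0.513 0.356]
0.13 [0.506 0.112] [0.507 0.211] [0.509 0.254] [0.506 0.372]
```

Run:
```python
from h import *
for c in ['scene','side']:
  cal=robot.get_calibration(c);print(c,-np.array(cal['R']).T@np.array(cal['t']))
im=cv2.imread('pics/scene3.png')
k=5
big=cv2.resize(im[160:260,90:250],None,fx=k,fy=k,interpolation=cv2.INTER_CUBIC)
for i,(z,x) in enumerate([(.02,.543),(.05,.533),(.08,.524),(.11,.514)]):
  p=[tuple(int(v) for v in (proj('scene',[x,y,z])-[90,160])*k) for y in (.12,.3)]
  cv2.line(big,*p,[(0,0,255),(0,255,0),(255,0,0),(0,255,255)][i],1)
cv2.imwrite('pics/crop6.png',big)
im=cv2.imread('pics/side0.png');cv2.imwrite('pics/crop7.png',cv2.resize(im[170:360,30:290],None,fx=3,fy=3,interpolation=cv2.INTER_CUBIC))
```

```text
scene [-0.42235254  0.62633551  0.64584451]
side [0.29488483 0.91533585 0.81932858]
```

View pics/crop6.png

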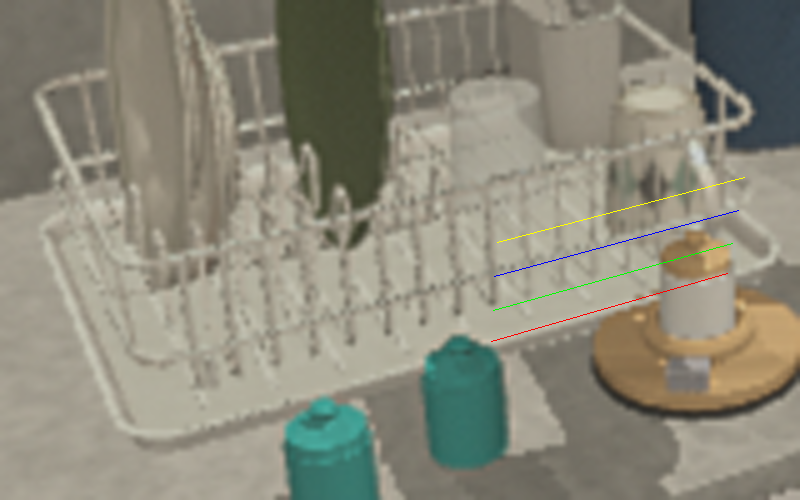

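View pics/crop7.png

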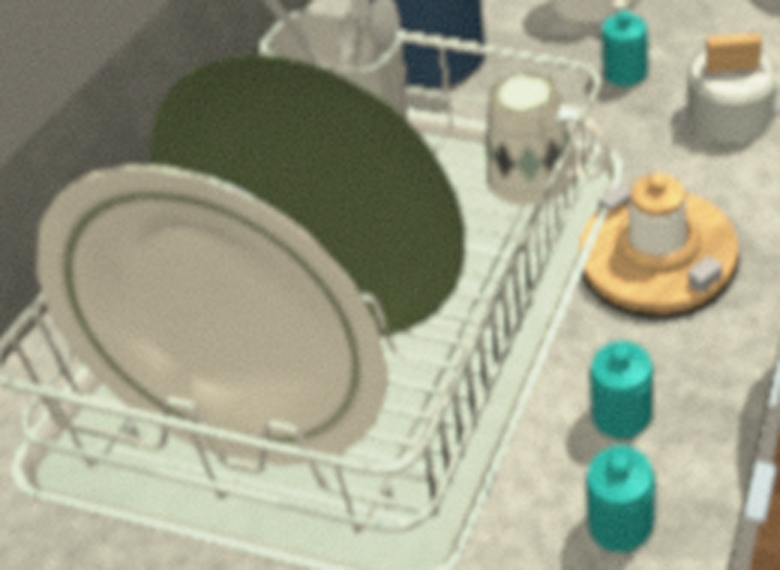

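Run:
```python
from h import *
import json
s={k:np.array(v) for k,v in json.load(open('s3.json')).items()}
for c in ['wrist','side','scene']:
  for n,z in [('canister_base',0),('small_canister_centre',.06)]:
    for d in robot.mark_of(c,n)[:5]:
      X=watz(s,d['point'],z) if c=='wrist' else atz(c,d['point'],z)
      print(c,n,np.round(d['point'],1),round(d['p'],2),X.round(4))
# check bias: held cover grip point seen in side/scene vs TCP
for c in ['side','scene','wrist']:
  for n in ['tall_cover_grip']:
    for d in robot.mark_of(c,n)[:2]:
      X=watz(s,d['point'],.2484+.019) if c=='wrist' else atz(c,d['point'],.2484+.019)
      print(c,n,np.round(d['point'],1),round(d['p'],2),X.round(4))
```

```text
wrist canister_base [378.8 178. ] 0.6 [0.4804 0.1779 0.    ]
wrist small_canister_centre [506.7 189.5] 0.96 [0.4378 0.4064 0.06  ]
wrist small_canister_centre [475.6 200.7] 0.85 [0.4696 0.336  0.06  ]
wrist small_canister_centre [195.6 225.2] 0.77 [ 0.5789 -0.0776  0.06  ]
wrist small_canister_centre [391.  195.1] 0.74 [0.489  0.1735 0.06  ]
side canister_base [249.  255.8] 0.74 [0.485 0.175 0.   ]
side small_canister_centre [236.3 299.1] 0.91 [0.4649 0.3658 0.06  ]
side small_canister_centre [238.2 185.6] 0.63 [ 0.5788 -0.0475  0.06  ]
side small_canister_centre [235.6 335.1] 0.6 [0.4407 0.4546 0.06  ]
scene canister_base [228.7 234.5] 0.81 [0.468  0.1866 0.    ]
scene small_canister_centre [156. 252.] 0.95 [0.4101 0.4454 0.06  ]
scene small_canister_centre [179.8 238.6] 0.63 [0.4402 0.3639 0.06  ]
scene small_canister_centre [230.2 216. ] 0.62 [0.4829 0.1713 0.06  ]
scene small_canister_centre [275.7 191. ] 0.52 [ 0.5636 -0.068   0.06  ]
side tall_cover_grip [268.7 136.2] 0.97 [ 0.4828 -0.0177  0.2674]
scene tall_cover_grip [276.4 148.6] 0.56 [ 0.4795 -0.0057  0.2674]
wrist tall_cover_grip [252.2 250.6] 0.81 [ 0.4872 -0.0174  0.2674]
```

Request:
play_rows([
  {"slide":[0,0.5,0],"roll":0.4,"fingers":-1},
  {"slide":[-0.01,0.9,0],"roll":0.4,"fingers":-1},
  {"slide":[-0.02,1,0],"roll":0.4,"fingers":-1},
  {"slide":[-0.02,1,0],"roll":0.4,"fingers":-1},
  {"slide":[-0.02,1,0],"roll":0.2,"fingers":-1},
  {"slide":[0,1,0],"roll":0,"fingers":-1},
  {"slide":[0,0.7,0],"roll":0,"fingers":-1},
  {"slide":[0,0.23,0],"roll":0,"fingers":-1},
  {"slide":[0,0,0],"roll":0,"fingers":-1},
  {"slide":[0,0,0],"roll":0,"fingers":-1},
])

```text
t: 9.65
tool_pos: [0.4842, 0.173, 0.2486]
orientation: [-0.345, 1.543, 0.344]
force: [-0.4, -1.0, -1.3]
opening: 0.0138
```

```bash
python3 g.py 4 wrist,side,scene
python3 - <<'E'
import cv2
im=cv2.imread('pics/side4.png');cv2.imwrite('pics/crop8.png',cv2.resize(im[120:290,190:310],None,fx=3.5,fy=3.5,interpolation=cv2.INTER_CUBIC))
im=cv2.imread('pics/scene4.png');cv2.imwrite('pics/crop9.png',cv2.resize(im[110:260,170:300],None,fx=4,fy=4,interpolation=cv2.INTER_CUBIC))
E
```

```text
9.65 [0.4842 0.173  0.2486] [ 0.24 -0.11  1.68 -0.    1.58 -1.77] yaw_y 115.18332293336844 [-0.4 -1.  -1.3] 0.0137765046195318 [-0. -0. -1.]
```

View pics/crop8.png

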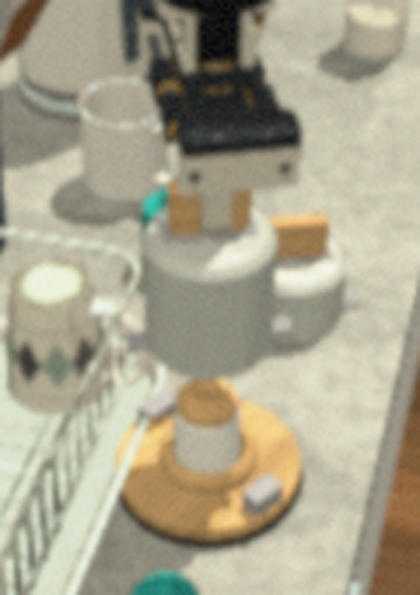

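View pics/crop9.png

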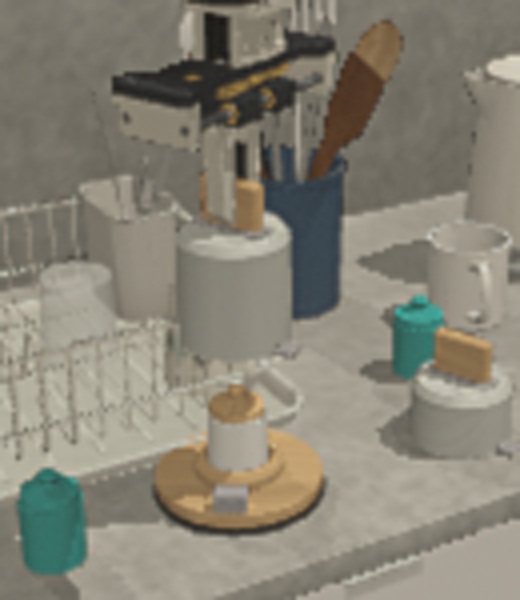

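View pics/wrist4.png

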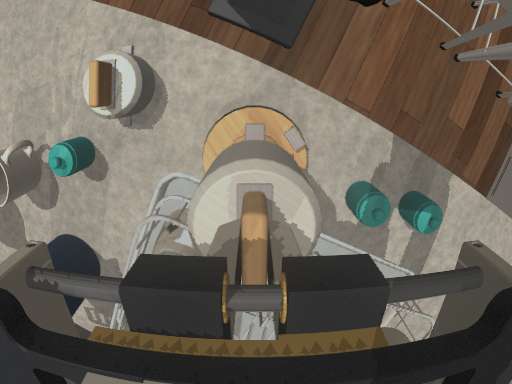

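Run:
```python
from h import *
for X in ([.484,.173,.2],[.484,.173,.145],[.484,.173,.06],[.484,.173,.02]):
  print(X,'side',proj('side',X).round(1),'scene',proj('scene',X).round(1))
im=cv2.imread('pics/wrist4.png');cv2.imwrite('pics/crop10.png',cv2.resize(im[95:185,195:320],None,fx=6,fy=6,interpolation=cv2.INTER_CUBIC))
```

```text
[0.484, 0.173, 0.2] side [250.1 198.7] scene [228.4 177.8]
[0.484, 0.173, 0.145] side [249.9 215.6] scene [228.9 193.3]
[0.484, 0.173, 0.06] side [249.7 239.7] scene [229.6 216. ]
[0.484, 0.173, 0.02] side [249.6 250.3] scene [229.9 226.2]
```

View pics/crop10.png

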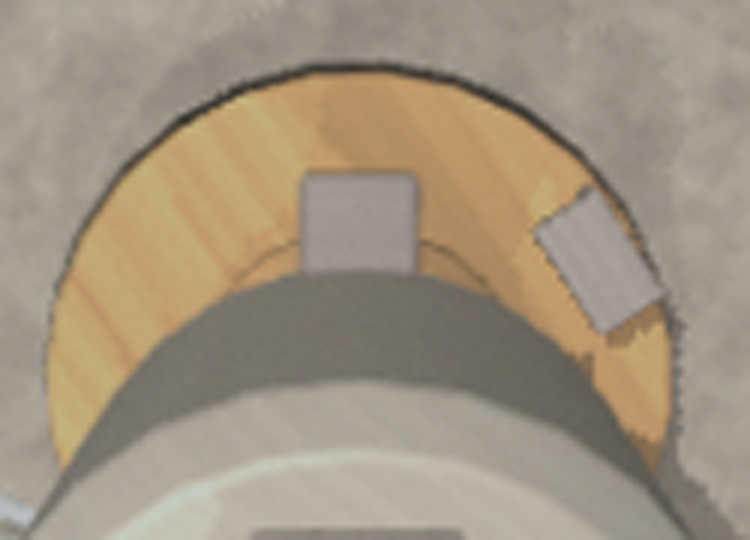

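Run:
```python
from h import *
import json
from scipy.optimize import least_squares
s={k:np.array(v) for k,v in json.load(open('s4.json')).items()}
f=lambda x,y,z:watz(s,[195+(x+.5)/6-.5,95+(y+.5)/6-.5],z)
P=[(50,340),(68,275),(100,215),(140,165),(190,125),(250,93),(320,75),(390,74),(460,92),(520,123),(570,163),(615,205),(48,390),(60,445),(668,370),(655,450)]
for z in (.02,):
  X=np.array([f(*p,z)[:2] for p in P])
  for fr in (0,1):
    r=least_squares(lambda c:np.hypot(*(X-c[:2]).T)-(c[2] if fr else .074),[.48,.17,.074],loss='soft_l1',f_scale=.001); print(r.x,(np.hypot(*(X-r.x[:2]).T)-(r.x[2] if fr else .074)).round(4))
# hook corners top z=.036
C=np.array([f(*p,.036)[:2] for p in [(538,233),(592,188),(662,295),(606,332)]]); print(C.round(4),C.mean(0))
e1=C[3]-C[0];e2=C[2]-C[1]; print('tangent dirs',np.degrees(np.arctan2(e1[1],e1[0])),np.degrees(np.arctan2(e2[1],e2[0])))
c=np.array([.484,.173]); d=C.mean(0)-c; print('hook radial',np.degrees(np.arctan2(d[1],d[0])),np.hypot(*d), 'inner mid',C[[0,3]].mean(0)-c)
E_=np.array([f(*p,.1506)[:2] for p in [(303,172),(417,172)]]);m=E_.mean(0);print('ear tip',m, m+.06*np.array([np.cos(np.radians(25.2)),np.sin(np.radians(25.2))]),np.linalg.norm(E_[0]-E_[1]))
```

```text
[0.48735654 0.17610714 0.074     ] [-0.0014 -0.0011 -0.0007 -0.      0.0003  0.001   0.0013  0.0011  0.0001
 -0.001  -0.002  -0.0012 -0.0021 -0.0039 -0.0039 -0.006 ]
[0.48376395 0.17325273 0.07023701] [ 0.0005 -0.     -0.0004 -0.0003 -0.0003  0.0002  0.0005  0.0005 -0.
 -0.0006 -0.0009  0.0007  0.0005 -0.0005  0.0005 -0.0004]
[[0.4339 0.1923]
 [0.42   0.1984]
 [0.4341 0.2226]
 [0.4468 0.2152]] [0.43369271 0.20714786]
tangent dirs 60.64271868150332 59.79794220516094
hook radial 145.83190600038557 0.060802133700582815 inner mid [-0.04369224  0.03076391]
ear tip [0.42986006 0.14810606] [0.48414968 0.17365282] 0.01685343969413521
```

Request:
play_rows([
  {"slide":[0,0,-0.3],"roll":0,"fingers":-1},
  {"slide":[0,0,-0.6],"roll":0,"fingers":-1},
  {"slide":[0,0,-0.7],"roll":0,"fingers":-1},
  {"slide":[0,0,-0.7],"roll":0,"fingers":-1},
  {"slide":[0,0,-0.6],"roll":0,"fingers":-1},
  {"slide":[0,0,-0.4],"roll":0,"fingers":-1},
  {"slide":[0,0,-0.2],"roll":0,"fingers":-1},
  {"slide":[0,0,-0.15],"roll":0,"fingers":-1},
  {"slide":[0,0,0],"roll":0,"fingers":-1},
])

```text
t: 10.92
tool_pos: [0.4844, 0.1736, 0.1393]
orientation: [-0.345, 1.543, 0.345]
force: [-0.7, -0.0, -1.5]
opening: 0.0139
```

```bash
python3 g.py 5 side,scene
python3 - <<'E'
import cv2
im=cv2.imread('pics/side5.png');cv2.imwrite('pics/crop11.png',cv2.resize(im[150:290,190:310],None,fx=4,fy=4,interpolation=cv2.INTER_CUBIC))
E
```

```text
10.925 [0.4844 0.1736 0.1393] [ 0.24 -0.05  1.82 -0.    1.37 -1.77] yaw_y 115.18995321327166 [-0.7 -0.  -1.5] 0.01387246580137215 [ 0.  0. -1.]
```

View pics/crop11.png

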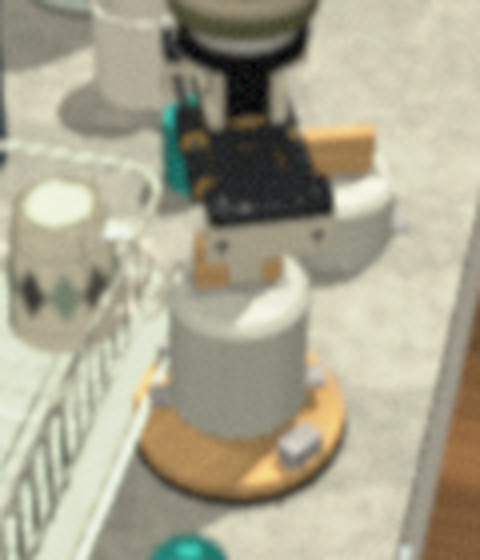

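Request:
play_rows([
  {"slide":[0,0,-0.15],"roll":0,"fingers":-1},
  {"slide":[0,0,-0.15],"roll":0,"fingers":-1},
  {"slide":[0,0,-0.1],"roll":0,"fingers":-1},
  {"slide":[0,0,0],"roll":0,"fingers":-1},
])

```text
t: 11.52
tool_pos: [0.4839, 0.1735, 0.1266]
orientation: [-0.345, 1.544, 0.345]
force: [-0.4, 0.3, -1.5]
opening: 0.0137
```

Request:
play_rows([
  {"slide":[0,0,-0.06],"roll":0,"fingers":-1},
  {"slide":[0,0,-0.05],"roll":0,"fingers":-1},
  {"slide":[0,0,0],"roll":0,"fingers":-1},
])

```text
t: 11.9
tool_pos: [0.4844, 0.1737, 0.1244]
orientation: [-0.345, 1.542, 0.345]
force: [-1.8, -0.2, 2.8]
opening: 0.0136
```

Request:
play_rows([
  {"slide":[0,0,0],"roll":-0.4,"fingers":-1},
  {"slide":[0,0,0],"roll":-0.5,"fingers":-1},
  {"slide":[0,0,0],"roll":-0.5,"fingers":-1},
  {"slide":[0,0,0],"roll":-0.5,"fingers":-1},
  {"slide":[0,0,0],"roll":-0.5,"fingers":-1},
  {"slide":[0,0,0],"roll":0,"fingers":-1},
])

```text
t: 12.65
tool_pos: [0.4847, 0.1735, 0.1244]
orientation: [-0.082, 1.568, 0.082]
force: [-0.2, -0.1, 2.5]
opening: 0.0138
```

```bash
python3 g.py 6 wrist
python3 - <<'E'
from h import *
print(robot.read_state()['wrist_torque'])
E
```

```text
12.65 [0.4847 0.1735 0.1244] [ 0.24 -0.04  1.83 -0.    1.34 -1.43] yaw_y 96.00962663681088 [-0.2 -0.1  2.5] 0.013793887536500613 [ 0.001  0.    -1.   ]
[-0.21791824  0.01180117 -0.03137842]
```

View pics/wrist6.png

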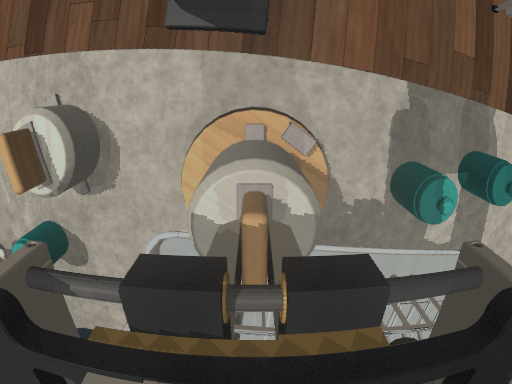

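Request:
play_rows([
  {"slide":[0,0,0],"roll":-0.5,"fingers":-1},
  {"slide":[0,0,0],"roll":-0.5,"fingers":-1},
  {"slide":[0,0,0],"roll":-0.5,"fingers":-1},
  {"slide":[0,0,0],"roll":-0.5,"fingers":-1},
  {"slide":[0,0,0],"roll":-0.5,"fingers":-1},
  {"slide":[0,0,0],"roll":-0.5,"fingers":-1},
  {"slide":[0,0,0],"roll":-0.5,"fingers":-1},
  {"slide":[0,0,0],"roll":0,"fingers":-1},
])

```text
t: 13.7
tool_pos: [0.4846, 0.1736, 0.1244]
orientation: [0.3, 1.549, -0.3]
force: [0.5, -0.8, 5.4]
opening: 0.014
```

```bash
python3 g.py 7 wrist
python3 - <<'E'
from h import *
print(robot.read_state()['wrist_torque'])
im=cv2.imread('pics/wrist7.png');cv2.imwrite('pics/crop12.png',cv2.resize(im[95:215,175:335],None,fx=5,fy=5,interpolation=cv2.INTER_CUBIC))
E
```

```text
13.7 [0.4846 0.1736 0.1244] [ 0.24 -0.04  1.83 -0.    1.34 -0.94] yaw_y 68.08072686544985 [ 0.5 -0.8  5.4] 0.013957521116712106 [ 0.001  0.    -1.   ]
[-0.2722279   0.03100664 -0.05943492]
```

View pics/crop12.png

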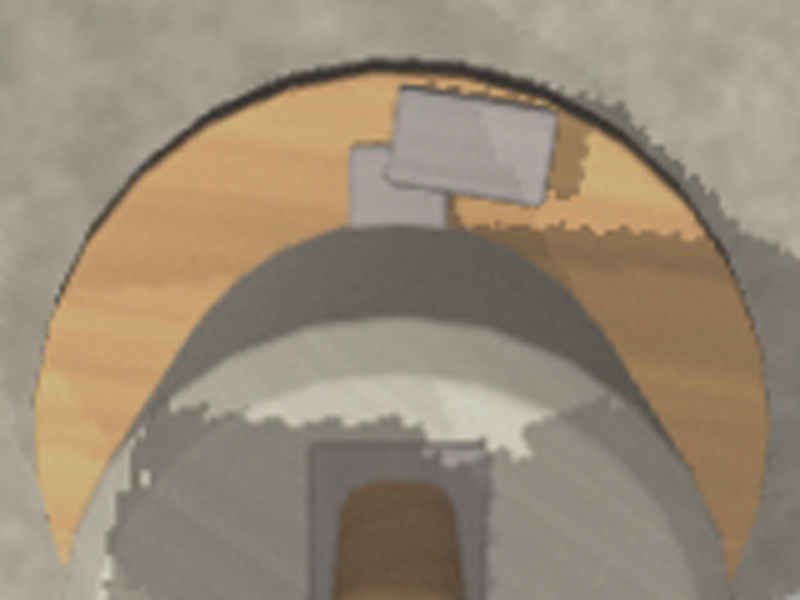

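Request:
play_rows([
  {"slide":[0,0,0],"roll":-0.3,"fingers":-1},
  {"slide":[0,0,0],"roll":-0.3,"fingers":-1},
  {"slide":[0,0,0],"roll":-0.2,"fingers":-1},
  {"slide":[0,0,0],"roll":0,"fingers":-1},
])

```text
t: 14.25
tool_pos: [0.4846, 0.1736, 0.1244]
orientation: [0.387, 1.535, -0.386]
force: [-0.7, -1.0, 6.3]
opening: 0.0135
```

```bash
python3 g.py 8 wrist
python3 - <<'E'
from h import *
print(robot.read_state()['wrist_torque'])
im=cv2.imread('pics/wrist8.png');cv2.imwrite('pics/crop13.png',cv2.resize(im[95:215,175:335],None,fx=5,fy=5,interpolation=cv2.INTER_CUBIC))
E
```

```text
14.25 [0.4846 0.1736 0.1244] [ 0.24 -0.04  1.83 -0.    1.34 -0.83] yaw_y 61.729981843924996 [-0.7 -1.   6.3] 0.01346828091499526 [ 0.001  0.    -1.   ]
[-0.34795618  0.02089167  0.01200671]
```

View pics/crop13.png

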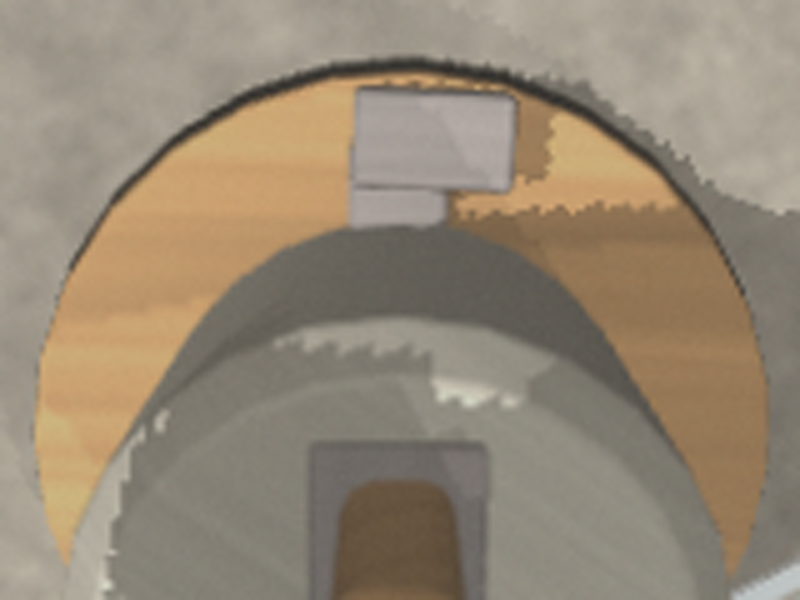

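Request:
play_rows([
  {"slide":[0,0,0],"roll":-0.15,"fingers":-1},
  {"slide":[0,0,0],"roll":-0.15,"fingers":-1},
  {"slide":[0,0,0],"roll":0,"fingers":-1},
])

```text
t: 14.68
tool_pos: [0.4846, 0.1736, 0.1244]
orientation: [0.42, 1.529, -0.419]
force: [0.5, -0.5, 5.3]
opening: 0.0137
```

```bash
python3 g.py 9 wrist
python3 - <<'E'
from h import *
print(robot.read_state()['wrist_torque'])
E
```

```text
14.675 [0.4846 0.1736 0.1244] [ 0.24 -0.04  1.83 -0.    1.34 -0.79] yaw_y 59.33863360437611 [ 0.5 -0.5  5.3] 0.013738291423020566 [ 0.001  0.    -1.   ]
[-0.36754707  0.00106635  0.0122506 ]
```

Still no stop torque, so I'm continuing in small steps.

Request:
play_rows([
  {"slide":[0,0,0],"roll":-0.12,"fingers":-1},
  {"slide":[0,0,0],"roll":-0.12,"fingers":-1},
  {"slide":[0,0,0],"roll":0,"fingers":-1},
])

```text
t: 15.1
tool_pos: [0.4849, 0.174, 0.1245]
orientation: [0.447, 1.523, -0.445]
force: [2.7, 1.2, 4.9]
opening: 0.0136
```

```bash
python3 g.py 10 wrist
python3 - <<'E'
from h import *
print(robot.read_state()['wrist_torque'])
im=cv2.imread('pics/wrist10.png');cv2.imwrite('pics/crop14.png',cv2.resize(im[95:215,175:335],None,fx=5,fy=5,interpolation=cv2.INTER_CUBIC))
E
```

```text
15.1 [0.4849 0.174  0.1245] [ 0.24 -0.04  1.83  0.    1.34 -0.76] yaw_y 57.37863689748693 [2.7 1.2 4.9] 0.013553222846315717 [ 0.002  0.001 -1.   ]
[ 0.14187187 -0.45146922  0.30975486]
```

View pics/crop14.png

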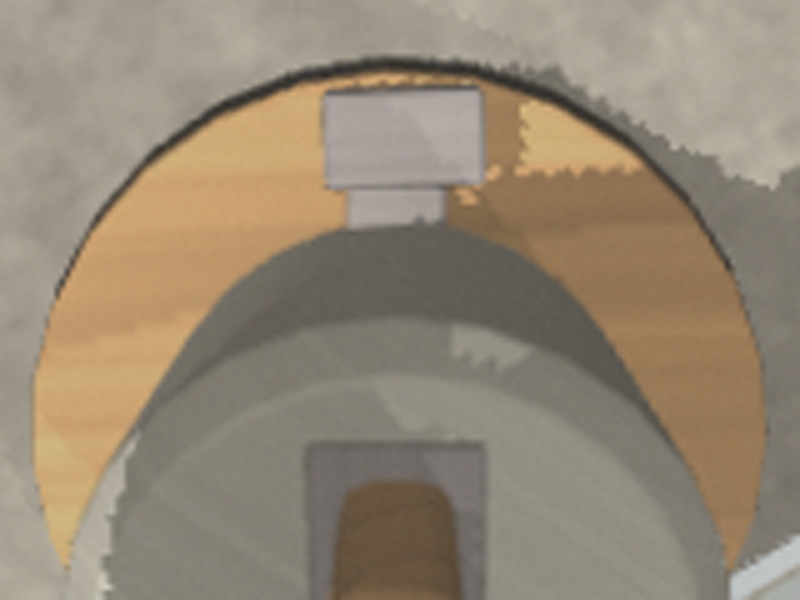

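Request:
play_rows([
  {"slide":[0,0,0],"roll":-0.15,"fingers":-1},
  {"slide":[0,0,0],"roll":-0.1,"fingers":-1},
  {"slide":[0,0,0],"roll":0,"fingers":-1},
])

```text
t: 15.52
tool_pos: [0.4849, 0.1741, 0.1245]
orientation: [0.474, 1.517, -0.472]
force: [3.4, 1.8, 5.3]
opening: 0.014
```

```bash
python3 g.py 11 wrist
python3 - <<'E'
from h import *
print(robot.read_state()['wrist_torque'])
im=cv2.imread('pics/wrist11.png');cv2.imwrite('pics/crop15.png',cv2.resize(im[95:215,175:335],None,fx=5,fy=5,interpolation=cv2.INTER_CUBIC))
E
```

```text
15.525 [0.4849 0.1741 0.1245] [ 0.24 -0.04  1.83  0.    1.34 -0.72] yaw_y 55.3706317078326 [3.4 1.8 5.3] 0.014039662171516901 [ 0.002  0.001 -1.   ]
[ 0.33454451 -0.50452333  0.82929669]
```

View pics/crop15.png

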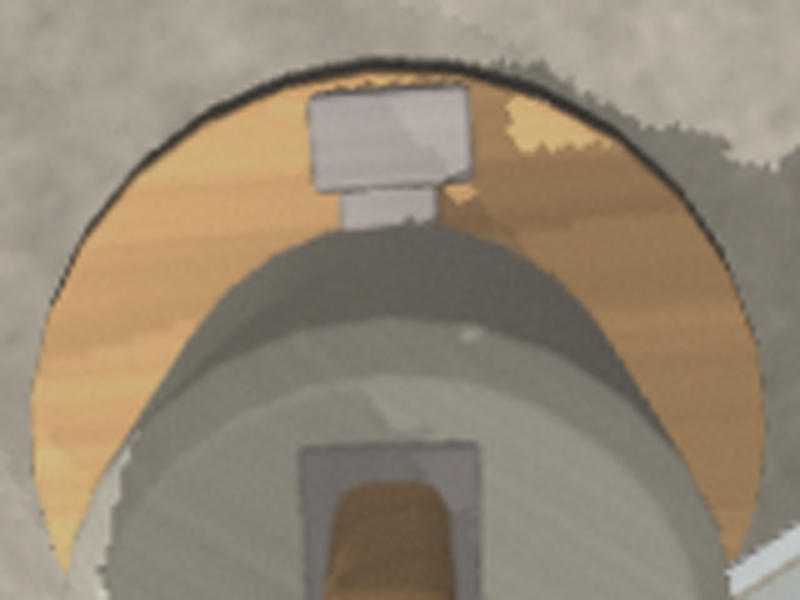

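Request:
play_rows([
  {"slide":[0,0,0],"roll":0,"fingers":-0.2},
  {"slide":[0,0,0],"roll":0,"fingers":-0.2},
  {"slide":[0,0,0],"roll":0,"fingers":-0.2},
  {"slide":[0,0,0],"roll":0,"fingers":-0.2},
  {"slide":[0,0,0],"roll":0,"fingers":-0.2},
  {"slide":[0,0,0],"roll":0,"fingers":-0.2},
])

```text
t: 16.32
tool_pos: [0.4842, 0.1735, 0.1238]
orientation: [0.475, 1.518, -0.475]
force: [-0.4, -0.6, 0.4]
opening: 0.0372
```

```bash
python3 g.py 12 wrist,side,scene
python3 - <<'E'
import cv2
im=cv2.imread('pics/wrist12.png');cv2.imwrite('pics/crop16.png',cv2.resize(im[95:245,175:335],None,fx=4,fy=4,interpolation=cv2.INTER_CUBIC))
im=cv2.imread('pics/side12.png');cv2.imwrite('pics/crop17.png',cv2.resize(im[180:290,190:310],None,fx=5,fy=5,interpolation=cv2.INTER_CUBIC))
E
```

```text
16.325 [0.4842 0.1735 0.1238] [ 0.24 -0.04  1.84 -0.    1.34 -0.72] yaw_y 55.26757907796084 [-0.4 -0.6  0.4] 0.037237814476578236 [-0. -0. -1.]
```

View pics/crop16.png

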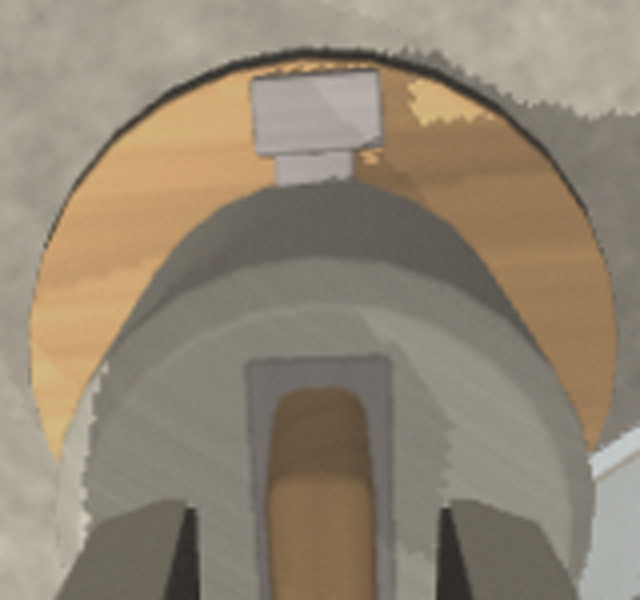

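View pics/crop17.png

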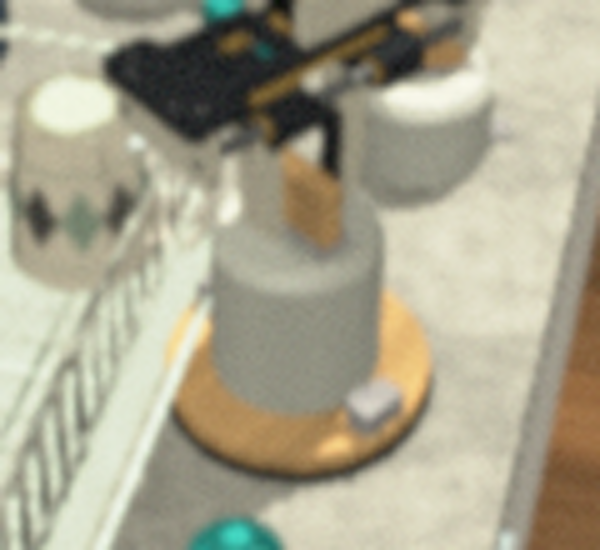

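Request:
play_rows([
  {"slide":[0,0,0],"roll":0,"fingers":-1},
  {"slide":[0,0,0],"roll":0,"fingers":-1},
  {"slide":[0,0,0],"roll":0,"fingers":-1},
  {"slide":[0,0,0],"roll":0,"fingers":-1},
  {"slide":[0,0,0],"roll":0,"fingers":-1},
  {"slide":[0,0,0],"roll":0,"fingers":-1},
], squeeze=40)

```text
t: 17.23
tool_pos: [0.4844, 0.1738, 0.1239]
orientation: [0.475, 1.518, -0.474]
force: [2.0, 2.5, -2.1]
opening: 0.0138
```

```bash
python3 g.py 13 wrist
python3 - <<'E'
from h import *
print(robot.read_state()['wrist_torque'])
im=cv2.imread('pics/wrist13.png');cv2.imwrite('pics/crop18.png',cv2.resize(im[95:245,175:335],None,fx=4,fy=4,interpolation=cv2.INTER_CUBIC))
E
```

```text
17.225 [0.4844 0.1738 0.1239] [ 0.24 -0.04  1.84  0.    1.34 -0.72] yaw_y 55.27884311461788 [ 2.   2.5 -2.1] 0.013796371557351137 [ 0.  0. -1.]
[ 0.81780662 -0.81126646  0.39930547]
```

View pics/crop18.png

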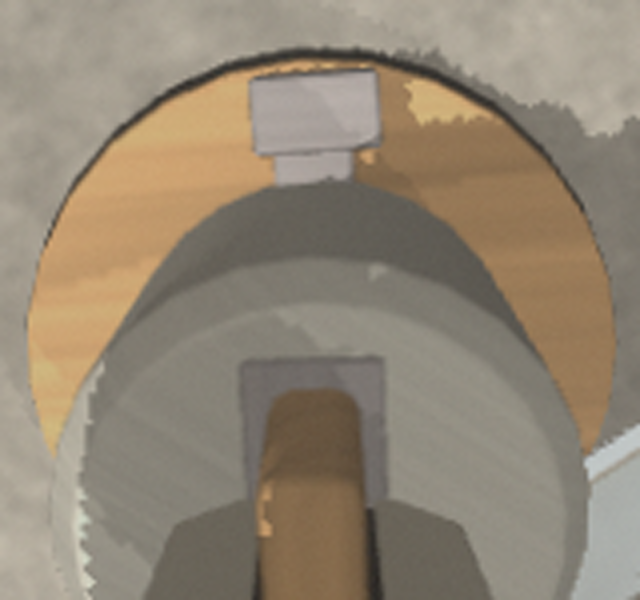

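Request:
play_rows([
  {"slide":[0,0,0],"roll":0,"fingers":0},
  {"slide":[0,0,0],"roll":0,"fingers":0},
  {"slide":[0,0,0],"roll":0,"fingers":0},
  {"slide":[0,0,0],"roll":0,"fingers":0},
  {"slide":[0,0,0],"roll":0,"fingers":0},
  {"slide":[0,0,0.3],"roll":0,"fingers":0},
  {"slide":[0,0,0.7],"roll":0,"fingers":0},
  {"slide":[0,0,1],"roll":0,"fingers":0},
  {"slide":[0,0,1],"roll":0,"fingers":0},
  {"slide":[0,0,1],"roll":0,"fingers":0},
  {"slide":[-0.5,0,0.5],"roll":0,"fingers":0},
  {"slide":[0,0,0],"roll":0,"fingers":0},
  {"slide":[0,0,0],"roll":0,"fingers":0},
])

```text
t: 18.9
tool_pos: [0.4692, 0.1735, 0.2583]
orientation: [0.475, 1.518, -0.475]
force: [-0.3, 0.2, -0.4]
opening: 0.0464
```

```bash
python3 g.py 14 wrist,side,scene
python3 - <<'E'
import cv2
im=cv2.imread('pics/side14.png');cv2.imwrite('pics/crop19.png',cv2.resize(im[180:290,190:310],None,fx=5,fy=5,interpolation=cv2.INTER_CUBIC))
im=cv2.imread('pics/wrist14.png');cv2.imwrite('pics/crop20.png',cv2.resize(im[110:260,175:335],None,fx=4,fy=4,interpolation=cv2.INTER_CUBIC))
E
```

```text
18.9 [0.4692 0.1735 0.2583] [ 0.25 -0.16  1.7  -0.    1.6  -0.71] yaw_y 55.27326127815584 [-0.3  0.2 -0.4] 0.04636079117492265 [-0. -0. -1.]
```

View pics/crop19.png

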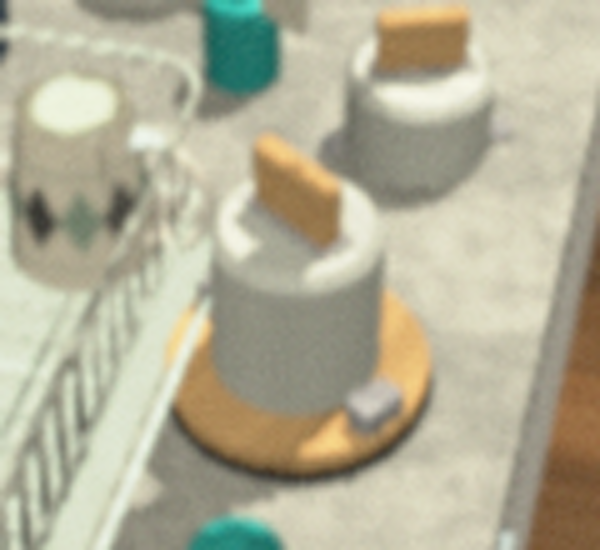

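View pics/wrist14.png

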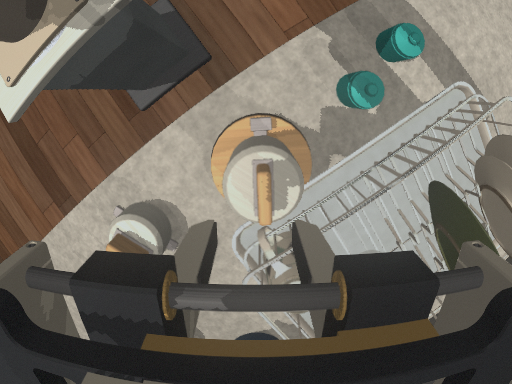

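View pics/scene14.png

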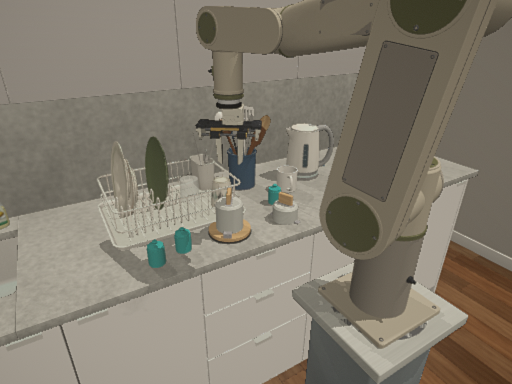

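Run:
```python
from h import *
s=robot.read_state(); print(s['t'],s['force'].round(2)); print(robot.close_job())
```

```text
19.05 [0.36 0.37 0.34]
the job is handed in; nothing more can be done
None
```

I put the tall cover over the small canister, turned it clockwise until it came up against the stops, let go, and handed the job in at 19.05 s (limit 45 s). I found no sign of a failure.

**What I did:**
- I gripped the cover by its fin, with the jaws stopping at 14 mm, and carried it above everything on the way.
- I lowered it with its ears about 55° counter-clockwise of the base's x axis. It touched down with the tool tip at 0.1244 m, against 0.124 m expected for a seated cover.
- I turned it about 57° clockwise. The twisting moment then rose to about 0.8 N m and the fin began to slip in the jaws, which is what the stops would cause.
- I opened, gripped again and pressed it once more towards the stops. The cover did not move, so I released it and lifted clear.

**Last checks:**
- **Near ear:** the wrist view shows it centred under its hook.
- **Cover and canister:** the cover looks upright and level in the last side view. The canister was upright when the cover went down, and nothing resisted the lowering, but it cannot be seen inside.
- **Short cover:** the last pictures show it in its original place.
- **Arm:** clear of everything, with no force on the tool beyond noise.

**Not seen or not in agreement:**
- **Far ear:** I could not see it under its hook. I judged it from the seating height and from the forces when the cover reached the stops, which suggest both ears were touching.
- **Stop angle:** the cover stopped about 2° further clockwise than the camera-based angle of the base. I put this down to measurement error.
- **Dish rack:** its tray rim overlaps the base's far edge in the pictures, but I felt no contact with it.

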